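Reset the tripped breaker behind the key-latched panel

TASK

The compressor's red breaker has tripped: turn the yellow key in the grey breaker box a full quarter turn clockwise to free the latch, lift the blue panel by its steel bar and swing it fully open so that it stays standing upright, then throw the red lever inside all the way over towards the panel's hinge. Leave the green lever off as it is, and do not disturb the cup, spark plugs and tools lying around the box.

Things in the scene. Friction and masses are not known exactly. Their poses are not given: they have to be found in the camera images.
- box: Grey open-topped steel breaker box fixed on the bench, lying on its back: 240 (its x) x 200 (its y) x 100 mm high, walls 4 mm, floor 6 mm. Origin: centre of its underside, on the bench top. z is up, +y points to the hinge side, -y to the side where the panel opens. Its yaw varies. Inside the -y wall a fixed flange at 91 to 96 mm height reaches in to y = -77 mm.
- key (a joint): Turn of the key, rad. 0: latched, the flat bow lies along the box's x. Grows clockwise seen from above (panel shut) to a stop at 1.57. Starts between 0 and 0.25. The cam on the key holds the panel shut until about 1.2. Stays where it is left; friction about 0.06 N m.
- key_grip (a point): Centre of the key's upright yellow bow, on the key's axis, 29 mm above the panel's top face (135 mm above the bench, panel shut; x = -65, y = -60 mm in the box's frame). Bow: 34 mm wide (along the box's x at joint 0), 9 mm thick, 26 mm high; below it a 10 mm shank and a rosette 28 mm across, 5 mm high. The key stays in the panel and swings with it.
- panel (a joint): Opening of the blue panel (with a window), rad. 0: shut, lying flat on the box; grows as its -y edge rises; 1.57 upright, stop at 1.65. The hinge is stiff (0.75 N m) and the panel (about 0.6 kg) stays at whatever angle it is left; lifting it takes about 8 N at the bar.
- panel_bar (a point): Middle of the round steel pull bar on the panel's outer face: 10 mm thick, 95 mm long, along the box's x, a leg at each end; axis 35 mm off the face, 20 mm from the free edge, 180 mm from the hinge line. Panel shut: x = 52.5, y = -83, z = 141 mm in the box's frame. Pinched from above it turns between the fingers as the panel swings; panel upright: z about 280, on its +y side.
- panel_hinge (a point): Middle of the hinge line, which runs along the box's x; at x = 0, y = 97 mm in the box's frame, 100 mm above the bench.  The panel is 244 x 202 mm, 6 mm thick, its underside level with the hinge line.
- red (a joint): Red breaker lever, rad. 0: tripped, leaning to the box's -y; grows as it is thrown towards the hinge (+y), to a stop at 1.0, leaning to +y. Starts between 0 and 0.2. Stays where it is left; about 1.5 N at the ball moves it.
- red_tip (a point): Centre of the red ball (26 mm across) on the lever, 45 mm from its pivot, which is at y = 15, z = 28 mm and x = -50 or +50 mm in the box's frame (red and green swap places between starts). From stop to stop the ball goes from y = -7 to +37 mm, 67 mm above the bench at both ends, 73 mm midway. Below it a black block 50 (x) x 70 x 25 mm.
- green (a joint): Green spare breaker lever, made like the red; off near 0 (starts between 0 and 0.08), to be left alone.
- green_tip (a point): Centre of the green ball, made like the red one, 100 mm from the red lever along the box's x.
- cup: Green plastic parts cup, 72 mm across, 75 mm high, loose, beside the box's -y side; origin at the centre of its underside.
- plug_a: Spark plug lying on the bench, white ceramic end, 77 mm long, 19 mm high; origin under its hexagon.
- plug_b: Spark plug like the other; origin under its hexagon.
- screwdriver: Red-handled screwdriver lying beside the box's hinge side; origin under its middle.
- wrench: Chrome socket wrench, 200 mm long, 44 mm high, lying farther left of the box; origin under its shaft, near the middle.

How it is judged (in metres and radians):
On the way, in this order (a step that is already met when the one before it is completed fails the run):
1. the key is turned a quarter turn and the latch is free, the panel still shut (value of joint key above 1.2 rad and value of joint panel below 0.1 rad), for 0.1 s.
2. the panel is swung open to upright (value of joint panel above 1.45 rad), for 0.2 s.
3. the red lever is thrown over (value of joint red above 0.85 rad), for 0.2 s.
At the end, for the whole second after the job is handed in: The key is turned past 1.2 rad, the panel stands open past 1.45 rad, the red lever is thrown past 0.85 rad, and the green lever is still off (below 0.25 rad) (value of joint key above 1.2 rad and value of joint panel above 1.45 rad and value of joint red above 0.85 rad and value of joint green below 0.25 rad); the robot touches nothing.
It fails at once if the green lever is thrown (past 0.3 rad) (value of joint green above 0.3 rad).
It fails at once if the cup, a spark plug, the screwdriver or the wrench is moved by more than 30 mm (distance of any of cup, plug_a, plug_b, screwdriver, wrench from where it was at the start of the episode above 0.03 m).
It also fails if it takes over 61 s, if anything falls off the work surface, if the arm or the gripper's body presses on something with over 40 N, if the wrist force passes 120 N, or if a joint passes its speed limit or range.

ROBOT

A 6-joint arm with a two-finger parallel gripper is mounted at the origin on the work surface. World frame = base frame: x ahead of the robot, y to its left, z up, the work surface at z = 0. Lengths are in m, angles in degrees, forces in N, time in s.
With the tool pointing down it reaches from about 0.4 to 0.825 m from the base axis. Payload 7 kg.
Tool frame: the origin (TCP) lies on the front face of the gripper's body, between the roots of the fingers; the fingertips stand 66 mm ahead of it and the grasp point (between the pads) lies 47 mm ahead of it; z points along the fingers, y is the line along which they close (so a half turn about z gives the same grasp; the last joint's range is limited). The gripper opens to 88 mm and grips with 3 to 60 N. Pads are 19 mm wide; open, the fingers measure 130 mm over their backs; the gripper's body (78 mm by 193 mm) begins 47 mm behind the grasp point.
Start: joints at [-60.212, 20.546, 0.682, 0, -70.136, -16.507], TCP at [0.155, -0.657, 0.292] pointing down, gripper open.
Joint ranges: [-176.03, 176.03], [-82.01, 121.73], [-58.28, 71.71], [-173.87, 95.51], [-174.79, -0.11], [-173.66, 173.66]. Speed limits (degrees/s): [136.94, 136.94, 172.46, 180, 180, 180].

INTERFACE

Orientations are given as [roll, pitch, yaw] about the fixed x, y, z axes, in that order (R = Rz(yaw) Ry(pitch) Rx(roll)).
In Python, from plant import ctrl gives the robot as it stands.
- The arm moves only by the tool send_rows, never from a script. Its argument "deltas" is a list of rows, each a list of 2 entries, a list of its own where there are three numbers: the shift along the tool's x, y, z each as a share of 800 mm, from -1 to 1, then the turn about the tool's z as a share of 90 degrees, from -1 to 1. A call has exactly 5 rows; each row is the pose to reach, as a shift and turn from the pose commanded when the call began, along the tool's axes at that moment; what a row does not reach only later rows make up. A row lasts 1/12 s, in which the tool goes at most 41.7 mm and 7.16 degrees, less where a joint would pass 70% of its speed; a pose out of reach is approached as far as the arm can. A call with a number of a shift or a turn outside -1 to 1 is refused whole. A call with a gripper value outside its range is refused whole. "gripper" is the opening, from 0 (shut) to 1 (fully open), set as the call begins (left out, the last holds). The fingers move at their own pace and stop on an object; the grip force is fixed at half the most. Time passes only in rows, so rows that repeat a pose let the fingers close, or fill a call up. It gives the time, the measured TCP pose, the force, the opening and the grip force at its end, in the units of the state.
- ctrl.get_obs(): the state, without advancing time (a new reading comes with each control period).
- ctrl.snapshot(name): name is "scene" or "top" or "wrist"; returns a dict with "color" (400x640x3 uint8, red, green, blue), "vertical_fov" (degrees; the focal length in pixels is half the picture's height over the tangent of half this angle, whatever the lens; pixels are square), "cx", "cy" (the principal point, pixels), "k1" (the pictures are not rectified: a ray, as slopes to the right and down, at radius r is drawn at 1 + k1 r^2 times it, then the intrinsics apply), "rvec" (rotation vector, rad) and "tvec" (3), from world to camera coordinates, as OpenCV has them. Camera axes: x right, y down, z forward; pixel columns grow to the right and rows downward; lengths in m; the calibration is good to about 2 mm. A picture is of the moment at which its call begins. There is no depth.
- ctrl.close_job(): hands the job in; it is judged then, once.
Trained networks look in a picture, given as the dict that the camera call returned (one of the last four; its "shot" number tells which), for a name from the list of things; names that differ only in an ending like _2 or _b are one class to them, and where a whole thing is asked for, a point or a joint stands for the part that bears it (a point fixed in the world has none). Each returns a list of dicts, best first, with "conf" (0 to 1); they miss things now and then, are a little off and sometimes report something else, mostly with a low value. They report only what shows in the picture. A call takes as long as a camera call.
- ctrl.boxes_of(picture, thing): "xy" ([column, row] as shares, 0 to 1, of the picture: columns of its width, rows of its height, amid what is visible of it).
- ctrl.cut_out(picture, thing): "pixels" (400x640 bool, what is visible of it) and "xy" ([column, row] as shares, 0 to 1, of the picture: columns of its width, rows of its height, amid what is visible of it).
The state is a dict: "clock": time; "joint_pos": joint angles; "qvel": joint speeds; "tau": joint torques, N m; "tool_pos": TCP position; "orientation": TCP orientation; "force": force on the tool from outside, world axes, zero at the start; "moment": the same for the moment, N m; "opening": finger opening in m; "gripper_force": force on a finger pad.
Only numpy, scipy, OpenCV 4.12 (cv2) and the standard library are available. Lean on these libraries where they do the work, as an engineer would, in place of code of your own. Each camera call takes 0.05 s, during which the arm holds its last target. There are 200 camera calls.

## Working session

There is one attempt and no reset: what is moved stays moved. The work goes in short steps, Python scripts to look and compute and a tool call to move; the robot and the scene stay as the last step left them, time stands still between calls to the robot, and variables do not carry over. Pictures are saved under pics/ and viewed, at most 10 in all, crops included, and the job is handed in when it is done.

Besides the shell and the picture viewer there is one more tool, called after "Request:" as a command line: name --argument value ..., lists and objects as JSON in quotes. send_rows: Moves the arm, as the interface text tells. Shift numbers are shares of 800 mm and turn numbers shares of 90 degrees, none past 1 either way. Its arguments: {"type":"object","properties":{"deltas":{"type":"array","items":{"type":"array"}},"gripper":{"type":"number"}},"required":["deltas"]}

```bash
mkdir -p pics; ls
cat > h.py <<'E'
import numpy as np, cv2
from plant import ctrl
from scipy.spatial.transform import Rotation as R
def cam(p):
    f=p["color"].shape[0]/2/np.tan(np.radians(p["vertical_fov"])/2)
    Rm=cv2.Rodrigues(np.array(p["rvec"],float))[0]; return f,Rm,np.array(p["tvec"],float).ravel()
def proj(p,X):
    f,Rm,t=cam(p); c=np.atleast_2d(X)@Rm.T+t; s=c[:,:2]/c[:,2:]
    s=s*(1+p["k1"]*(s**2).sum(1,keepdims=True)); return s*f+[p["cx"],p["cy"]]
def ray(p,uv):
    f,Rm,t=cam(p); d=(np.array(uv,float)-[p["cx"],p["cy"]])/f; s=d.copy()
    for _ in range(20): s=d/(1+p["k1"]*(s@s))
    return -Rm.T@t, Rm.T@np.array([s[0],s[1],1])
def atz(p,uv,z):
    o,d=ray(p,uv); return o+d*(z-o[2])/d[2]
def px(p,xy): return np.array(xy)*[640,400]
def save(p,n): cv2.imwrite("pics/"+n,p["color"][:,:,::-1])
E
python3 - <<'E'
from h import *
o=ctrl.get_obs(); print(o)
Z=dict(key_grip=.135,panel_bar=.141,red_tip=.067,green_tip=.067,cup=.04,plug_a=.01,screwdriver=.01,wrench=.02,box=.1,panel=.106)
P={}
for n in("scene","top"):
    p=ctrl.snapshot(n); P[n]=p; save(p,n+"0.png")
    print(n,p["vertical_fov"],p["k1"],(-cam(p)[1].T@cam(p)[2]).round(3))
    for k,z in Z.items():
        for d in ctrl.boxes_of(p,k)[:2]:
            u=px(p,d["xy"]); print(n,k,round(d["conf"],2),u.round(1),atz(p,u,z).round(4))
cv2.imwrite("pics/both.png",cv2.resize(np.vstack([P["scene"]["color"],P["top"]["color"]])[:,:,::-1],(480,600),interpolation=cv2.INTER_AREA))
E
```

```text
pics
{'clock': 0.0, 'joint_pos': array([-6.02129073e+01,  2.05910330e+01,  6.31479087e-01, -2.01335600e-02,
       -7.01326456e+01, -1.65083700e+01]), 'qvel': array([-0.07132859, -0.07338132,  0.05286142,  0.04725974, -0.06105298,
       -0.01629091]), 'tau': array([-1.07249463e-03, -5.82711911e+01,  2.93049181e+01,  6.99705362e+00,
        6.82194936e-03, -1.50198166e-04]), 'tool_pos': array([ 0.1549507 , -0.65658028,  0.29120964]), 'orientation': array([ 1.79906223e+02, -8.05516421e-03, -1.66728128e+02]), 'force': array([0.65517955, 0.55761106, 0.18978608]), 'moment': array([-0.02072323, -0.01271618, -0.02746896]), 'gripper_force': 0.0, 'opening': 0.08729239269827122}
scene 43.23075652263789 -0.048472494466670756 [ 1.008 -0.628  0.909]
scene panel_bar 0.63 [259.9 226.8] [ 0.5496 -0.0798  0.141 ]
scene red_tip 0.51 [361.5 151.3] [0.5825 0.3304 0.067 ]
scene plug_a 0.67 [272.8 320.9] [ 0.6439 -0.1876  0.01  ]
scene screwdriver 0.79 [285.8 194.7] [0.4649 0.1392 0.01  ]
scene wrench 0.81 [356.9 149.1] [0.5432 0.3864 0.02  ]
scene panel 0.9 [261.7 228.4] [ 0.5347 -0.0567  0.106 ]
top 50.96116313372701 -0.03712616539666984 [0.438 0.068 1.113]
top key_grip 0.6 [408.3 254.3] [ 0.4507 -0.1033  0.135 ]
top panel_bar 0.56 [384.5 222.8] [ 0.523  -0.0487  0.141 ]
top green_tip 0.75 [306.4 252.9] [0.4539 0.1366 0.067 ]
top green_tip 0.27 [381.4 225.7] [ 0.5222 -0.0497  0.067 ]
top cup 0.86 [447.  235.6] [ 0.4996 -0.2189  0.04  ]
top plug_a 0.49 [433.1 181.5] [ 0.6448 -0.1946  0.01  ]
top plug_a 0.46 [433.7 282.3] [ 0.3808 -0.1894  0.01  ]
top screwdriver 0.56 [305.7 246.2] [0.4722 0.1422 0.01  ]
top wrench 0.72 [209.2 224.8] [0.5267 0.3973 0.02  ]
top box 0.72 [380.2 228.5] [ 0.5127 -0.0431  0.1   ]
top panel 0.63 [381.5 229.6] [ 0.5097 -0.0455  0.106 ]
top panel 0.31 [305.7 246.9] [0.4676 0.1357 0.106 ]
```

Run:
```python
import cv2,numpy as np
a=cv2.imread("pics/top0.png")[150:320,280:480]; b=cv2.imread("pics/scene0.png")[130:360,150:420]
cv2.imwrite("pics/t1.png",cv2.resize(a,None,fx=3.5,fy=3.5,interpolation=cv2.INTER_CUBIC))
cv2.imwrite("pics/s1.png",cv2.resize(b,None,fx=2.5,fy=2.5,interpolation=cv2.INTER_CUBIC))
```

```text
(no output)
```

View pics/t1.png

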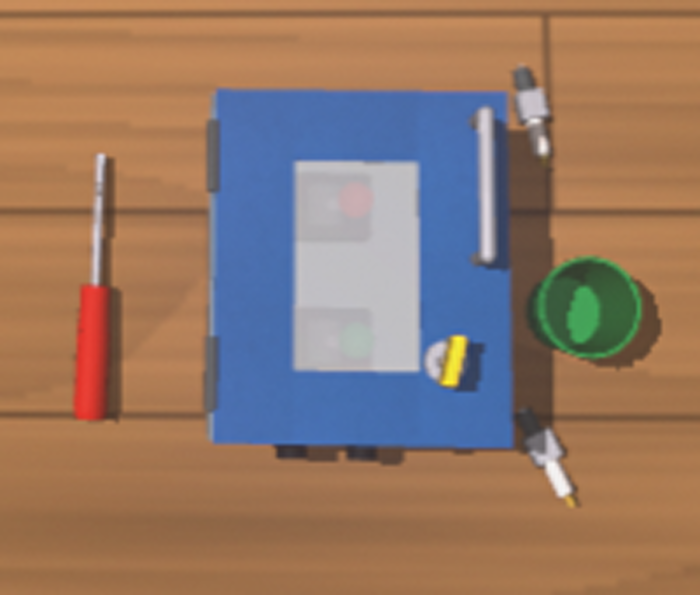

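View pics/s1.png

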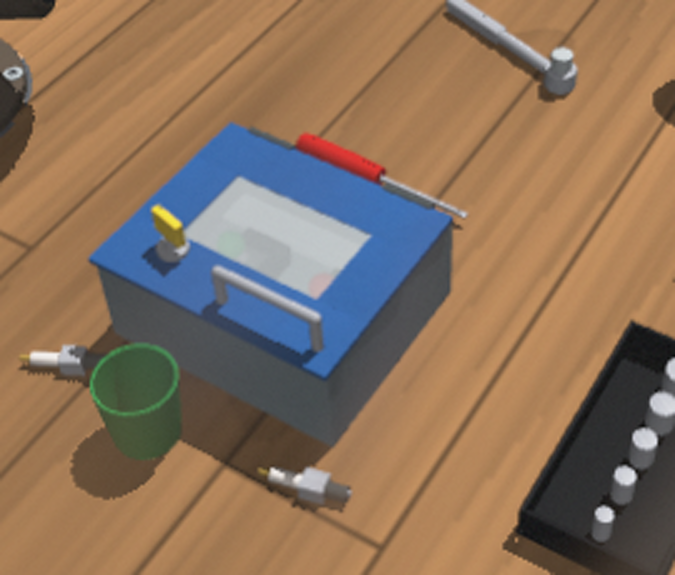

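Top crop: the hinge is at left (world +y), the bar at upper right (~(485,185)) and the yellow key at (455,360), nearly along the box's x. Red shows at the upper window spot (x=+50) and green at the lower (x=-50). The scene crop agrees: corners at (235,124), (452,222), (325,377) and (92,260).

```bash
cat >> h.py <<'E'
def b2w(q,X):
    X=np.atleast_2d(X); c,s=np.cos(q[2]),np.sin(q[2])
    return np.c_[q[0]+c*X[:,0]-s*X[:,1], q[1]+s*X[:,0]+c*X[:,1], X[:,2]]
E
python3 - <<'E'
from h import *
from scipy.optimize import least_squares
X=np.array([[-122,99,106],[122,99,106],[122,-103,106],[-122,-103,106]])/1000
T=np.array([[210,442],[215,90],[507,92],[513,447]])/3.5+[280,150]
S=np.array([[235,124],[452,222],[325,377],[92,260]])/2.5+[150,130]
t=ctrl.snapshot("top"); s=ctrl.snapshot("scene")
def fit(prs):
    f=lambda q:np.concatenate([(proj(p,b2w(q,X))-u).ravel() for p,u in prs])
    r=least_squares(f,[.51,-.045,0]); return r.x,r.fun.round(1)
for n,prs in(("both",[(t,T),(s,S)]),("top",[(t,T)]),("scene",[(s,S)])):
    q,e=fit(prs); print(n,q.round(4),e)
    if n=="both": Q=q
print("key",b2w(Q,[-.065,-.06,.135]).round(4),"bar",b2w(Q,[.0525,-.083,.141]).round(4),"red",b2w(Q,[.05,-.007,.067]).round(4))
h=cv2.cvtColor(t["color"],cv2.COLOR_RGB2HSV); m=((h[...,0]>22)&(h[...,0]<34)&(h[...,1]>150)&(h[...,2]>110)).astype(np.uint8)
n,l,st,ce=cv2.connectedComponentsWithStats(m); i=1+np.argmax(st[1:,4]); print("key yellow",st[i],ce[i],atz(t,ce[i],.14).round(4))
ys,xs=np.where(l==i); P=np.array([atz(t,(a,b),.148)[:2] for a,b in zip(xs,ys)])
v=np.linalg.eigh(np.cov(P.T))[1][:,1]; print("bow dir",v, np.degrees(np.arctan2(v[1],v[0])))
np.save("q.npy",Q)
E
```

```text
both [ 0.5226 -0.0481 -0.015 ] [ 0.4 -1.5  0.5 -2.1  0.3 -1.4 -0.5 -1.2 -1.9 -1.4  0.2 -2.4 -0.8 -0.2
 -2.1 -1.6]
top [ 0.5189 -0.0476 -0.01  ] [ 0.5  0.3  0.1 -0.4 -0.1 -0.1 -0.4  0.2]
scene [ 0.5267 -0.0497 -0.0208] [-0.5 -0.5  1.5 -0.9  0.1  1.3 -1.1 -0.7]
key [[ 0.4567 -0.1071  0.135 ]] bar [[ 0.5739 -0.1319  0.141 ]] red [[ 0.5725 -0.0559  0.067 ]]
key yellow [  17   83   66   63 2248] [ 51.79759786 115.73754448] [0.788  0.7728 0.14  ]
bow dir [-0.61810609  0.78609469] 128.17796244986476
```

Request:
send_rows --deltas '[[[-0.035, 0.039, 0], 0], [[-0.07, 0.078, 0], 0], [[-0.104, 0.117, 0], 0], [[-0.138, 0.156, 0], 0], [[-0.173, 0.195, 0], 0]]' --gripper 0.6

```text
clock: 1.62
tool_pos: [0.2541, -0.4719, 0.2921]
orientation: [-180.0, 0.0, -166.8]
force: [1.8, 0.2, -0.1]
opening: 0.0597
gripper_force: 0.0
```

Request:
send_rows --deltas '[[[-0.035, 0.039, 0], 0], [[-0.07, 0.078, 0], 0], [[-0.104, 0.117, 0], 0], [[-0.138, 0.156, 0], 0], [[-0.173, 0.195, 0], 0]]'

```text
clock: 2.03
tool_pos: [0.3529, -0.2883, 0.2926]
orientation: [-180.0, 0.1, -166.7]
force: [0.5, 0.1, -0.5]
opening: 0.0526
gripper_force: 0.0
```

Request:
send_rows --deltas '[[[-0.035, 0.039, 0], 0.04], [[-0.07, 0.078, 0], 0.08], [[-0.104, 0.117, 0], 0.12], [[-0.138, 0.156, 0], 0.16], [[-0.173, 0.195, 0], 0.2]]'

```text
clock: 2.45
tool_pos: [0.4517, -0.1046, 0.2928]
orientation: [180.0, 0.1, 175.1]
force: [0.6, -1.0, 0.2]
opening: 0.0528
gripper_force: 0.0
```

Run:
```python
from h import *
o=ctrl.get_obs(); print(o["clock"],o["tool_pos"],o["orientation"],o["joint_pos"].round(1))
w=ctrl.snapshot("wrist"); save(w,"w1.png")
for k,z in dict(key_grip=.135,panel_bar=.141,red_tip=.067,green_tip=.067).items():
    for d in ctrl.boxes_of(w,k)[:1]: u=px(w,d["xy"]); print(k,round(d["conf"],2),u.round(1),atz(w,u,z).round(4))
for q in ([.519,-.0476,-.01],[.5226,-.0481,-.015],[.527,-.0497,-.0208]):
    print(proj(w,b2w(q,np.array([[-.065,-.06,.148],[.0525,-.083,.141],[-.122,-.103,.106],[.122,-.103,.106],[-.122,.099,.106]]))).round(0).tolist())
```

```text
2.45 [ 0.4516541  -0.10462343  0.29277626] [1.79982129e+02 7.97870544e-02 1.75128527e+02] [ 1.140e+01  1.000e-01 -2.480e+01  0.000e+00 -6.500e+01 -1.063e+02]
key_grip 0.89 [315.  204.7] [ 0.4584 -0.1063  0.135 ]
panel_bar 0.97 [361.8 184.8] [ 0.4427 -0.0658  0.141 ]
green_tip 0.74 [358.4 181.6] [ 0.4565 -0.0596  0.067 ]
[[314.0, 203.0], [299.0, 322.0], [262.0, 134.0], [289.0, 355.0], [485.0, 117.0]]
[[314.0, 207.0], [299.0, 325.0], [263.0, 138.0], [288.0, 357.0], [484.0, 122.0]]
[[313.0, 212.0], [297.0, 328.0], [262.0, 142.0], [287.0, 360.0], [483.0, 128.0]]
```

View pics/w1.png

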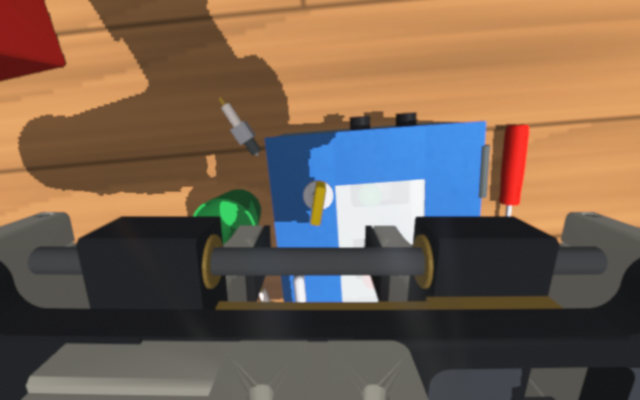

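Wrist view: the yellow bow runs from (320,183) to (315,223) and the panel's -x corners are at (267,139) and (485,122), which matches the joint fit. Joint 6 falls with clockwise turns, so I'll first turn the tool half a turn the other way. I'm refining the key fit before that.

```bash
cat > kf.py <<'E'
from h import *
from scipy.optimize import minimize
def keyfit(p,img,x0,z0=.122,z1=.148):
    h=cv2.cvtColor(img,cv2.COLOR_RGB2HSV); m=((h[...,0]>20)&(h[...,0]<35)&(h[...,1]>140)&(h[...,2]>90)).astype(np.uint8)
    c=proj(p,[[x0[0],x0[1],.135]])[0]; k=int(cam(p)[0]*.035/np.linalg.norm(cam(p)[1]@[x0[0],x0[1],.135]+cam(p)[2]))+3
    a,b=int(c[0])-k,int(c[1])-k; M=m[b:b+2*k,a:a+2*k]; M=cv2.resize(M*255,None,fx=8,fy=8,interpolation=cv2.INTER_LINEAR)/255.
    V=np.array([[i*.017,j*.0045,z] for i in(-1,1) for j in(-1,1) for z in(z0,z1)])
    def cost(q):
        u=(proj(p,b2w(q,V))-[a,b]+.5)*8-.5; I=np.zeros(M.shape,np.uint8)
        cv2.fillConvexPoly(I,cv2.convexHull((u*16).astype(np.int32)),1,shift=4); return np.abs(I-M).sum()/64
    best=min((minimize(cost,[x0[0],x0[1],t],method="Nelder-Mead",options=dict(initial_simplex=[[x0[0],x0[1],t],[x0[0]+.006,x0[1],t],[x0[0],x0[1]+.006,t],[x0[0],x0[1],t+.15]])) for t in x0[2]+np.array([-.15,0,.15])),key=lambda r:r.fun)
    return best.x.round(4),round(best.fun,1),round(M.sum()/64)
E
python3 - <<'E'
from kf import *
ld=lambda n:cv2.imread("pics/"+n)[:,:,::-1].copy()
w=ctrl.snapshot("wrist"); print("w",keyfit(w,w["color"],[.456,-.107,-.1]))
print("t",keyfit(ctrl.snapshot("top"),ld("top0.png"),[.456,-.107,-.1]))
print("s",keyfit(ctrl.snapshot("scene"),ld("scene0.png"),[.456,-.107,-.1]))
E
```

```text
w (array([ 0.4564, -0.1039, -0.1507]), np.float64(140.5), 388)
t (array([ 0.4543, -0.1053, -0.2594]), np.float64(25.7), 66)
s (array([ 0.455 , -0.1041, -0.4258]), np.float64(38.1), 101)
```

Request:
send_rows --deltas '[[[0, 0, 0], -0.08], [[0, 0, 0], -0.16], [[0, 0, 0], -0.24], [[0, 0, 0], -0.32], [[0, 0, 0], -0.39]]'

```text
clock: 3.27
tool_pos: [0.4507, -0.108, 0.2923]
orientation: [-180.0, 0.0, -149.4]
force: [-0.8, -0.3, 0.3]
opening: 0.0525
gripper_force: 0.0
```

Request:
send_rows --deltas '[[[0, 0, 0], -0.08], [[0, 0, 0], -0.16], [[0, 0, 0], -0.24], [[0, 0, 0], -0.32], [[0, 0, 0], -0.39]]'

```text
clock: 3.68
tool_pos: [0.4507, -0.108, 0.2923]
orientation: [-180.0, 0.0, -114.3]
force: [0.2, 0.1, -0.4]
opening: 0.0527
gripper_force: 0.0
```

Request:
send_rows --deltas '[[[0, 0, 0], -0.08], [[0, 0, 0], -0.16], [[0, 0, 0], -0.24], [[0, 0, 0], -0.32], [[0, 0, 0], -0.39]]'

```text
clock: 4.1
tool_pos: [0.4507, -0.108, 0.2922]
orientation: [-180.0, -0.0, -79.2]
force: [0.6, -0.4, -0.9]
opening: 0.0527
gripper_force: 0.0
```

Request:
send_rows --deltas '[[[0, 0, 0], -0.08], [[0, 0, 0], -0.16], [[0, 0, 0], -0.24], [[0, 0, 0], -0.32], [[0, 0, 0], -0.39]]'

```text
clock: 4.52
tool_pos: [0.4507, -0.108, 0.2923]
orientation: [-180.0, -0.0, -44.1]
force: [-0.8, -0.3, 0.0]
opening: 0.0523
gripper_force: 0.0
```

Request:
send_rows --deltas '[[[0, 0, 0], -0.08], [[0, 0, 0], -0.16], [[0, 0, 0], -0.24], [[0, 0, 0], -0.32], [[0, 0, 0], -0.39]]'

```text
clock: 4.93
tool_pos: [0.4507, -0.108, 0.2922]
orientation: [-180.0, -0.0, -9.0]
force: [0.2, 0.5, 0.2]
opening: 0.0528
gripper_force: 0.0
```

Run:
```python
from kf import *
o=ctrl.get_obs(); print(o["clock"],o["tool_pos"],o["orientation"],o["joint_pos"].round(1))
w=ctrl.snapshot("wrist"); save(w,"w2.png"); print("w",keyfit(w,w["color"],[.456,-.107,-.1]))
```

```text
4.9333 [ 0.4507229  -0.10799347  0.29224079] [-1.79997295e+02 -6.48811339e-03 -8.97333942e+00] [ 11.    0.2 -24.8  -0.  -65.   70.1]
w (array([ 0.4563, -0.1037, -0.2755]), np.float64(144.7), 368)
```

View pics/w2.png

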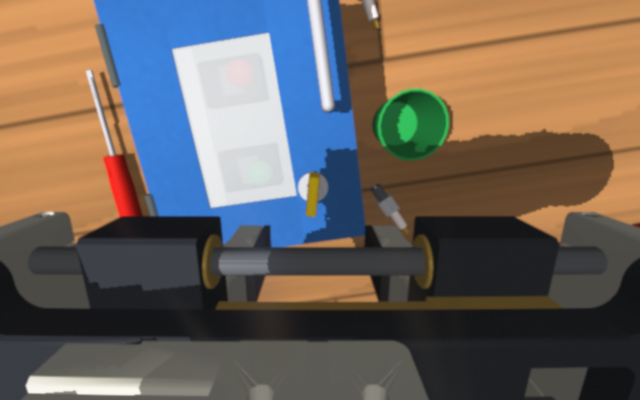

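Run:
```python
from kf import *
w=ctrl.snapshot("wrist"); img=w["color"]
h=cv2.cvtColor(img,cv2.COLOR_RGB2HSV)
print(h[195,300:330].tolist()); print(cam(w)[0], cam(w)[0]*.034/.2)
V=np.array([[i*.017,j*.0045,z] for i in(-1,1) for j in(-1,1) for z in(.122,.148)])
c=img[150:240,260:370,::-1]; A=cv2.resize(c,None,fx=7,fy=6.5 if 0 else 7,interpolation=cv2.INTER_NEAREST)[:600]
u=(proj(w,b2w([.4563,-.1037,-.2755],V))-[260,150]+.5)*7
cv2.polylines(A,[cv2.convexHull(u.astype(np.int32))],True,(0,0,255),1)
u=(proj(w,b2w([.4567,-.1071,-.1],V))-[260,150]+.5)*7
cv2.polylines(A,[cv2.convexHull(u.astype(np.int32))],True,(255,255,255),1)
cv2.imwrite("pics/ov.png",A)
```

```text
[[110, 87, 219], [111, 39, 225], [115, 12, 229], [125, 7, 231], [125, 7, 232], [128, 5, 226], [10, 8, 204], [21, 52, 173], [23, 141, 157], [24, 210, 158], [24, 224, 162], [25, 224, 163], [24, 222, 164], [24, 224, 164], [25, 225, 163], [24, 222, 160], [24, 208, 151], [23, 153, 135], [21, 69, 118], [12, 11, 113], [128, 9, 117], [126, 11, 117], [120, 11, 116], [120, 11, 114], [113, 29, 114], [111, 65, 110], [109, 117, 105], [107, 163, 102], [107, 177, 101], [107, 178, 102]]
301.174106356141 51.19959808054397
```

View pics/ov.png

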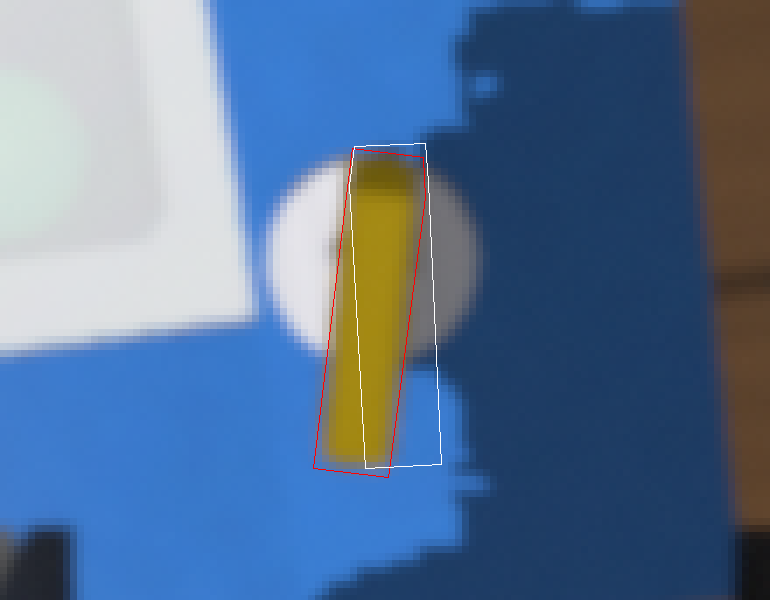

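The red fit follows the bow well: centre about (0.456, -0.104), direction about -15°, so the key sits near 0.25 rad. Next I align, descend and grip.

Request:
send_rows --deltas '[[[0.006, -0.006, 0], 0.06], [[0.006, -0.006, 0.03], 0.06], [[0.006, -0.006, 0.06], 0.06], [[0.006, -0.006, 0.1], 0.06], [[0.006, -0.006, 0.134], 0.06]]'

```text
clock: 5.45
tool_pos: [0.4563, -0.1035, 0.1839]
orientation: [-180.0, -0.0, -15.0]
force: [-0.3, -0.5, 0.3]
opening: 0.0525
gripper_force: 0.0
```

Request:
send_rows --deltas '[[[0, 0, 0], 0], [[0, 0, 0], 0], [[0, 0, 0], 0], [[0, 0, 0], 0], [[0, 0, 0], 0]]' --gripper 0

```text
clock: 5.87
tool_pos: [0.4577, -0.1028, 0.1866]
orientation: [-179.9, -0.2, -14.7]
force: [-0.3, -0.4, -0.4]
opening: 0.0244
gripper_force: 0.0
```

Request:
send_rows --deltas '[[[0, 0, 0], 0], [[0, 0, 0], 0], [[0, 0, 0], 0], [[0, 0, 0], 0], [[0, 0, 0], 0]]'

```text
clock: 6.28
tool_pos: [0.4567, -0.1043, 0.1859]
orientation: [179.8, -0.0, -14.6]
force: [-0.5, -12.0, 3.7]
opening: 0.0089
gripper_force: 30.0
```

Request:
send_rows --deltas '[[[0, 0.002, 0], 0.05], [[0, 0.002, 0], 0.11], [[0, 0.002, 0], 0.16], [[0, 0.002, 0], 0.22], [[0, 0.002, 0], 0.27]]'

```text
clock: 6.7
tool_pos: [0.4565, -0.1049, 0.1859]
orientation: [180.0, -0.1, -39.2]
force: [-2.5, -4.6, 5.6]
opening: 0.0094
gripper_force: 30.0
```

Request:
send_rows --deltas '[[[0, 0, 0], 0.05], [[0, 0, 0], 0.11], [[0, 0, 0], 0.16], [[0, 0, 0], 0.22], [[0, 0, 0], 0.27]]'

```text
clock: 7.12
tool_pos: [0.4563, -0.1051, 0.1859]
orientation: [180.0, -0.1, -63.5]
force: [-1.8, -5.1, 5.3]
opening: 0.0087
gripper_force: 30.0
```

Request:
send_rows --deltas '[[[0, 0, 0], 0.05], [[0, 0, 0], 0.11], [[0, 0, 0], 0.16], [[0, 0, 0], 0.22], [[0, 0, 0], 0.27]]'

```text
clock: 7.53
tool_pos: [0.4559, -0.1052, 0.1859]
orientation: [180.0, -0.1, -87.8]
force: [-3.2, -5.2, 6.8]
opening: 0.0087
gripper_force: 30.0
```

Request:
send_rows --deltas '[[[0, 0, 0], 0], [[0, 0, 0], 0], [[0, 0, 0], 0], [[0, 0, 0], 0], [[0, 0, 0], 0]]'

```text
clock: 7.95
tool_pos: [0.4559, -0.1051, 0.1859]
orientation: [180.0, -0.1, -87.5]
force: [-3.6, -4.5, 7.9]
opening: 0.0088
gripper_force: 30.0
```

Run:
```python
from h import *
o=ctrl.get_obs(); print(o["clock"],o["tool_pos"],o["orientation"],o["joint_pos"].round(1),o["force"],o["moment"],o["opening"])
p=ctrl.snapshot("top"); save(p,"top2.png"); cv2.imwrite("pics/t2.png",cv2.resize(p["color"][150:320,280:480,::-1],None,fx=3.5,fy=3.5,interpolation=cv2.INTER_CUBIC))
```

```text
7.95 [ 0.45594817 -0.10513788  0.18588383] [ 1.79967486e+02 -8.28814213e-02 -8.75094140e+01] [ 11.3   6.8 -33.2   0.1 -50.   -8.8] [-3.58530717 -4.52788059  7.93183258] [-1.82021048  1.36374407 -0.03264042] 0.008801961758067883
```

Request:
send_rows --deltas '[[[0, 0, 0], 0], [[0, 0, 0], 0], [[0, 0, 0], 0], [[0, 0, 0], 0], [[0, 0, 0], 0]]' --gripper 0.35

```text
clock: 8.42
tool_pos: [0.4564, -0.1042, 0.1849]
orientation: [-180.0, 0.0, -87.5]
force: [0.5, -0.5, 0.3]
opening: 0.0299
gripper_force: 0.0
```

Request:
send_rows --deltas '[[[0, 0, -0.01], 0], [[0, 0, -0.03], 0], [[0, 0, -0.06], 0], [[0, 0, -0.09], 0], [[0, 0, -0.11], 0]]'

```text
clock: 8.83
tool_pos: [0.457, -0.1043, 0.2758]
orientation: [-179.9, -0.0, -87.5]
force: [1.8, 0.1, -0.1]
opening: 0.0308
gripper_force: 0.0
```

Request:
send_rows --deltas '[[[0.01, -0.03, 0], -0.06], [[0.02, -0.06, 0], -0.13], [[0.03, -0.1, 0], -0.2], [[0.038, -0.13, 0], -0.26], [[0.038, -0.145, 0], -0.32]]' --gripper 0.8

```text
clock: 9.25
tool_pos: [0.5761, -0.1305, 0.273]
orientation: [180.0, -0.0, -58.5]
force: [-1.3, -0.6, -0.1]
opening: 0.0582
gripper_force: 0.0
```

Request:
send_rows --deltas '[[[0, 0, 0], -0.06], [[0, 0, 0], -0.13], [[0, 0, 0], -0.2], [[0, 0, 0], -0.26], [[0, 0, 0], -0.32]]'

```text
clock: 9.67
tool_pos: [0.5736, -0.1297, 0.2734]
orientation: [180.0, 0.0, -29.6]
force: [-0.4, 0.6, 0.2]
opening: 0.0702
gripper_force: 0.0
```

Request:
send_rows --deltas '[[[0, 0, 0], -0.06], [[0, 0, 0], -0.13], [[0, 0, 0], -0.2], [[0, 0, 0], -0.26], [[0, 0, 0], -0.32]]'

```text
clock: 10.08
tool_pos: [0.5736, -0.1296, 0.2735]
orientation: [180.0, -0.0, -0.8]
force: [0.4, 0.8, 0.1]
opening: 0.0702
gripper_force: 0.0
```

Run:
```python
from kf import *
o=ctrl.get_obs(); print(o["clock"],o["tool_pos"],o["orientation"],o["joint_pos"].round(1),o["opening"])
w=ctrl.snapshot("wrist"); t=ctrl.snapshot("scene")
for n,p in(("w",w),("s",t)):
    save(p,n+"3.png")
    for d in ctrl.cut_out(p,"panel_bar")[:1]+ctrl.boxes_of(p,"panel_bar")[:1]:
        u=px(p,d["xy"]); print(n,d["conf"],u,atz(p,u,.141).round(4), d["pixels"].sum() if "pixels" in d else "")
cv2.imwrite("pics/ws3.png",cv2.resize(np.vstack([w["color"],t["color"]])[:,:,::-1],(480,600),interpolation=cv2.INTER_AREA))
```

```text
10.0833 [ 0.57360178 -0.12961202  0.27354186] [ 1.79997887e+02 -8.45837762e-03 -8.38164289e-01] [  6.3  13.2 -12.2   0.  -64.6  82.9] 0.07021521709302189
w 0.95 [245.504 175.92 ] [ 0.5995 -0.0746  0.141 ] 29212
w 0.78 [243.328 177.92 ] [ 0.5979 -0.0729  0.141 ] 
s 0.78 [274.112 238.48 ] [ 0.5927 -0.0916  0.141 ]
```

View pics/ws3.png

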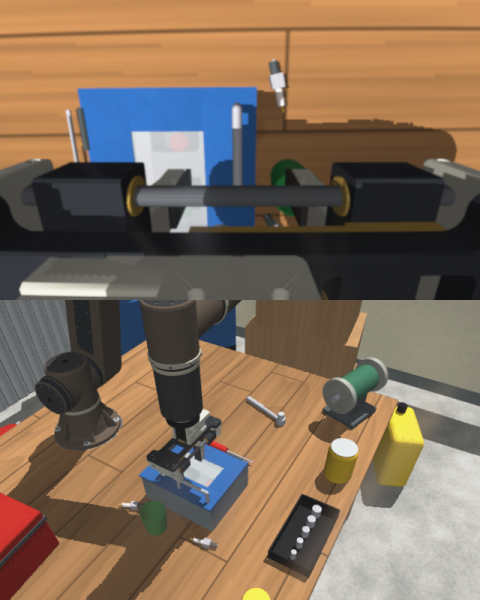

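The wrist half shows the bar vertical between the open fingers, at about column 316 of 640 with its end near row 143. The scene half shows the gripper above the bar and the objects undisturbed. The network returned the whole panel for the bar, so I'll use the colour profile instead.

Run:
```python
from h import *
w=ctrl.snapshot("wrist"); h=cv2.cvtColor(w["color"],cv2.COLOR_RGB2HSV)
for r in(160,180,200):
    c=[x for x in range(295,345) if h[r,x,1]<90]; u=(c[0]+c[-1])/2; print(r,c[0],c[-1],atz(w,(u,r),.141).round(4))
print(proj(w,[[.621,-.13,.141]]))
```

```text
160 309 342 [ 0.6106 -0.1359  0.141 ]
180 310 342 [ 0.5953 -0.136   0.141 ]
200 311 341 [ 0.5795 -0.1358  0.141 ]
[[317.31281142 146.2151426 ]]
```

Request:
send_rows --deltas '[[[0, 0, 0.02], 0], [[0, 0, 0.04], 0], [[0, 0, 0.06], 0], [[0, 0, 0.08], 0], [[0, 0, 0.1], 0]]'

```text
clock: 10.85
tool_pos: [0.5736, -0.1297, 0.1924]
orientation: [-180.0, -0.0, -1.2]
force: [-0.1, -0.2, -0.1]
opening: 0.0701
gripper_force: 0.0
```

Request:
send_rows --deltas '[[[0, 0, 0], 0], [[0, 0, 0], 0], [[0, 0, 0], 0], [[0, 0, 0], 0], [[0, 0, 0], 0]]' --gripper 0

```text
clock: 11.27
tool_pos: [0.5741, -0.1297, 0.1942]
orientation: [-180.0, -0.1, -1.1]
force: [0.2, -0.5, -0.3]
opening: 0.0424
gripper_force: 0.0
```

Request:
send_rows --deltas '[[[0, 0, 0], 0], [[0, 0, 0], 0], [[0, 0, 0], 0], [[0, 0, 0], 0], [[0, 0, 0], 0]]'

```text
clock: 11.68
tool_pos: [0.5736, -0.1289, 0.193]
orientation: [-179.9, -0.0, -1.1]
force: [-1.8, 16.9, 3.6]
opening: 0.0091
gripper_force: 27.5
```

Request:
send_rows --deltas '[[[0, 0, 0], 0], [[0, 0, 0], 0], [[0, 0, 0], 0], [[0, 0, 0], 0], [[0, 0, 0], 0]]'

```text
clock: 12.1
tool_pos: [0.5737, -0.1288, 0.193]
orientation: [-179.9, -0.0, -1.1]
force: [-1.1, 3.9, 1.8]
opening: 0.0089
gripper_force: 30.0
```

Run:
```python
import numpy as np
th=np.linspace(0,1.6,26); d=np.c_[-(180*(1-np.cos(th))+41*np.sin(th)),-(180*np.sin(th)-41*(1-np.cos(th)))]/800
for c in range(5): print([[[0,*map(float,(d[c*5+i]-d[c*5]).round(3))],0] for i in range(1,6)])
```

```text
[[[0, -0.004, -0.014], 0], [[0, -0.008, -0.028], 0], [[0, -0.014, -0.042], 0], [[0, -0.02, -0.055], 0], [[0, -0.028, -0.068], 0]]
[[[0, -0.008, -0.012], 0], [[0, -0.017, -0.024], 0], [[0, -0.026, -0.035], 0], [[0, -0.037, -0.046], 0], [[0, -0.048, -0.056], 0]]
[[[0, -0.012, -0.009], 0], [[0, -0.024, -0.018], 0], [[0, -0.036, -0.025], 0], [[0, -0.049, -0.032], 0], [[0, -0.063, -0.038], 0]]
[[[0, -0.014, -0.005], 0], [[0, -0.028, -0.009], 0], [[0, -0.042, -0.013], 0], [[0, -0.057, -0.015], 0], [[0, -0.072, -0.017], 0]]
[[[0, -0.015, -0.001], 0], [[0, -0.03, -0.0], 0], [[0, -0.044, 0.001], 0], [[0, -0.059, 0.004], 0], [[0, -0.073, 0.007], 0]]
```

Request:
send_rows --deltas '[[[0, -0.004, -0.014], 0], [[0, -0.008, -0.028], 0], [[0, -0.014, -0.042], 0], [[0, -0.02, -0.055], 0], [[0, -0.028, -0.068], 0]]'

```text
clock: 12.52
tool_pos: [0.5738, -0.1072, 0.2477]
orientation: [180.0, 0.1, -1.1]
force: [4.2, -3.2, -8.6]
opening: 0.0088
gripper_force: 30.0
```

Request:
send_rows --deltas '[[[0, -0.008, -0.012], 0], [[0, -0.017, -0.024], 0], [[0, -0.026, -0.035], 0], [[0, -0.037, -0.046], 0], [[0, -0.048, -0.056], 0]]'

```text
clock: 12.93
tool_pos: [0.5742, -0.0699, 0.2937]
orientation: [179.8, 0.0, -1.1]
force: [2.0, -8.6, -4.1]
opening: 0.0091
gripper_force: 30.0
```

Forces are as expected for the lift, so I carry on along the arc.

Request:
send_rows --deltas '[[[0, -0.012, -0.009], 0], [[0, -0.024, -0.018], 0], [[0, -0.036, -0.025], 0], [[0, -0.049, -0.032], 0], [[0, -0.063, -0.038], 0]]'

```text
clock: 13.35
tool_pos: [0.5748, -0.0209, 0.3256]
orientation: [179.7, 0.0, -1.1]
force: [-2.9, -11.8, 6.2]
opening: 0.0088
gripper_force: 30.0
```

Request:
send_rows --deltas '[[[0, -0.014, -0.005], 0], [[0, -0.028, -0.009], 0], [[0, -0.042, -0.013], 0], [[0, -0.057, -0.015], 0], [[0, -0.072, -0.017], 0]]'

```text
clock: 13.77
tool_pos: [0.5758, 0.0371, 0.3399]
orientation: [179.8, -0.1, -1.1]
force: [-4.3, -7.8, 9.5]
opening: 0.009
gripper_force: 30.0
```

Request:
send_rows --deltas '[[[0, -0.015, -0.001], 0], [[0, -0.03, 0], 0], [[0, -0.044, 0.001], 0], [[0, -0.059, 0.004], 0], [[0, -0.073, 0.007], 0]]'

```text
clock: 14.18
tool_pos: [0.5768, 0.0966, 0.3337]
orientation: [179.9, -0.0, -1.1]
force: [-5.5, -4.8, 5.4]
opening: 0.0088
gripper_force: 30.1
```

Request:
send_rows --deltas '[[[0, 0, 0], 0], [[0, 0, 0], 0], [[0, 0, 0], 0], [[0, 0, 0], 0], [[0, 0, 0], 0]]'

```text
clock: 14.6
tool_pos: [0.5768, 0.0983, 0.333]
orientation: [-179.9, -0.0, -1.1]
force: [-8.3, 5.3, 7.3]
opening: 0.0085
gripper_force: 30.0
```

Run:
```python
from h import *
o=ctrl.get_obs(); print(o["clock"],o["tool_pos"],o["orientation"],o["joint_pos"].round(1),o["force"],o["opening"])
p=ctrl.snapshot("scene"); save(p,"s4.png"); cv2.imwrite("pics/s4c.png",cv2.resize(p["color"][60:360,120:440,::-1],None,fx=2,fy=2,interpolation=cv2.INTER_CUBIC))
```

```text
14.6 [0.57682408 0.09830548 0.33302976] [-1.79927479e+02 -1.82671099e-02 -1.05998753e+00] [ 28.8  10.7  -7.4  -0.1 -71.8  60.2] [-8.26873663  5.30194543  7.28948851] 0.008460597437813773
```

View pics/s4c.png

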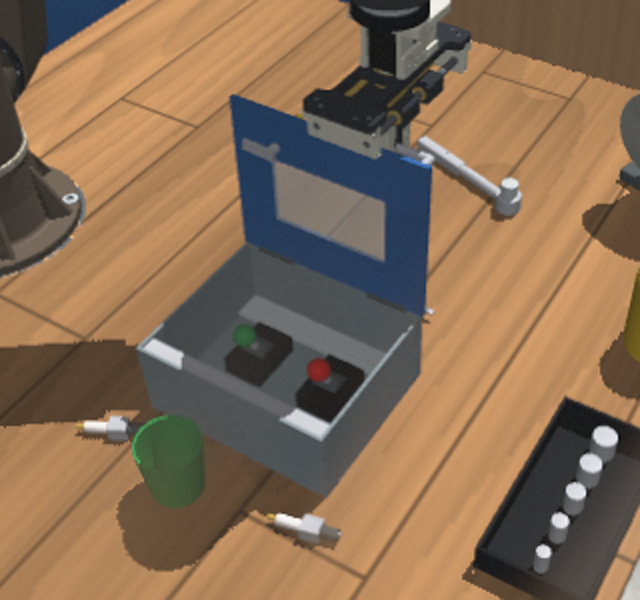

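The panel stands upright with the gripper at its bar. In the crop, red is at (319,370) and green at (245,335), and the objects are untouched. Next I open slightly and lift off.

Request:
send_rows --deltas '[[[0, 0, 0], 0], [[0, 0, 0], 0], [[0, 0, 0], 0], [[0, 0, 0], 0], [[0, 0, 0], 0]]' --gripper 0.18

```text
clock: 15.07
tool_pos: [0.578, 0.0974, 0.3308]
orientation: [180.0, -0.0, -1.1]
force: [-1.1, -0.1, 0.5]
opening: 0.0158
gripper_force: 0.0
```

Request:
send_rows --deltas '[[[0, 0, -0.01], 0], [[0, 0, -0.03], 0], [[0, 0, -0.06], 0], [[0, 0, -0.09], 0], [[0, 0, -0.11], 0]]'

```text
clock: 15.48
tool_pos: [0.5784, 0.0973, 0.4216]
orientation: [-180.0, -0.1, -1.1]
force: [-0.2, -0.4, 0.6]
opening: 0.0159
gripper_force: 0.0
```

Request:
send_rows --deltas '[[[0, 0.045, 0], 0], [[0, 0.09, 0], 0], [[-0.002, 0.14, 0], 0], [[-0.002, 0.19, 0], 0], [[-0.002, 0.235, 0], 0]]' --gripper 0

```text
clock: 15.9
tool_pos: [0.5723, -0.0925, 0.4195]
orientation: [180.0, -0.0, -1.1]
force: [1.3, 0.8, -0.1]
opening: 0.0006
gripper_force: 0.0
```

Run:
```python
from h import *
o=ctrl.get_obs(); print(o["clock"],o["tool_pos"],o["orientation"],o["joint_pos"].round(1),o["force"],o["opening"])
for n in("scene","top"):
    p=ctrl.snapshot(n); save(p,n+"5.png")
    for k in("red_tip","green_tip","panel","panel_bar"):
        for d in ctrl.boxes_of(p,k)[:2]: u=px(p,d["xy"]); print(n,k,round(d["conf"],2),u.round(1),atz(p,u,.067).round(4),atz(p,u,.072).round(4))
```

```text
15.9 [ 0.57227257 -0.09249415  0.41950508] [ 1.79984348e+02 -4.02079076e-02 -1.10634102e+00] [ 10.2   8.4   0.6   0.  -82.3  78.7] [ 1.2735617   0.76592276 -0.07057831] 0.0005588866987830979
scene red_tip 0.28 [297.  168.5] [0.4718 0.1857 0.067 ] [0.475  0.1809 0.072 ]
scene green_tip 0.53 [243.3 229.3] [ 0.4776 -0.0521  0.067 ] [ 0.4808 -0.0555  0.072 ]
scene panel 0.66 [295.3 167.7] [0.4662 0.1863 0.067 ] [0.4695 0.1814 0.072 ]
scene panel_bar 0.72 [296.4 167.5] [0.4683 0.1882 0.067 ] [0.4715 0.1833 0.072 ]
top green_tip 0.42 [381.3 246.6] [ 0.4703 -0.049   0.067 ] [ 0.4702 -0.0484  0.072 ]
top panel 0.55 [435.7 277.6] [ 0.3951 -0.1812  0.067 ] [ 0.3953 -0.18    0.072 ]
```

Request:
send_rows --deltas '[[[0, 0, 0.018], 0.066], [[0, 0, 0.036], 0.13], [[0, 0, 0.054], 0.2], [[0, 0, 0.072], 0.265], [[0, 0, 0.09], 0.33]]'

```text
clock: 16.82
tool_pos: [0.5728, -0.0896, 0.346]
orientation: [-180.0, -0.0, -31.0]
force: [-0.3, 0.4, 0.1]
opening: 0.0005
gripper_force: 0.0
```

Request:
send_rows --deltas '[[[0, 0, 0.018], 0.066], [[0, 0, 0.036], 0.13], [[0, 0, 0.054], 0.2], [[0, 0, 0.072], 0.265], [[0, 0, 0.09], 0.33]]'

```text
clock: 17.23
tool_pos: [0.5728, -0.0896, 0.274]
orientation: [-180.0, -0.0, -60.7]
force: [-0.2, -0.0, 0.2]
opening: 0.0003
gripper_force: 0.0
```

Request:
send_rows --deltas '[[[0, 0, 0.018], 0.066], [[0, 0, 0.036], 0.13], [[0, 0, 0.054], 0.2], [[0, 0, 0.072], 0.265], [[0, 0, 0.09], 0.33]]'

```text
clock: 17.65
tool_pos: [0.5729, -0.0896, 0.202]
orientation: [-180.0, -0.0, -90.4]
force: [-0.4, -0.3, -0.5]
opening: 0.0004
gripper_force: 0.0
```

Run:
```python
from h import *
o=ctrl.get_obs(); print(o["clock"],o["tool_pos"],o["orientation"],o["joint_pos"].round(1))
V=[]
for n in("scene","top","wrist"):
    p=ctrl.snapshot(n); save(p,n+"6.png"); V.append(p["color"])
    h=cv2.cvtColor(p["color"],cv2.COLOR_RGB2HSV); m=(((h[...,0]<6)|(h[...,0]>174))&(h[...,1]>150)&(h[...,2]>60)).astype(np.uint8)
    k,l,st,ce=cv2.connectedComponentsWithStats(m)
    for i in range(1,k):
        X=atz(p,ce[i],.069)
        if st[i,4]>5 and abs(X[0]-.57)<.06 and abs(X[1]+.04)<.06: print(n,st[i],ce[i].round(1),X.round(4))
    for k in("red_tip","green_tip"):
        for d in ctrl.boxes_of(p,k)[:1]: u=px(p,d["xy"]); print(n,k,round(d["conf"],2),u.round(1),atz(p,u,.069).round(4))
a=np.hstack([V[0][90:330,120:440],V[2][:240,160:480]]); cv2.imwrite("pics/c6.png",cv2.resize(a[:,:,::-1],(800,300),interpolation=cv2.INTER_AREA))
```

```text
17.65 [ 0.57290858 -0.08960617  0.2019958 ] [-1.79988152e+02 -1.42452736e-03 -9.04329843e+01] [ 10.4  15.9 -18.6   0.  -55.5 -10.9]
scene [274 240  11  11  96] [279.  244.5] [ 0.5728 -0.0506  0.069 ]
scene red_tip 0.45 [283.7 244.2] [ 0.5811 -0.0446  0.069 ]
scene green_tip 0.73 [313.2 164.4] [0.5004 0.2183 0.069 ]
wrist [317 241   2   6   9] [317.3 243.7] [ 0.5743 -0.0572  0.069 ]
wrist green_tip 0.31 [476.  389.2] [0.4235 0.0927 0.069 ]
```

View pics/c6.png

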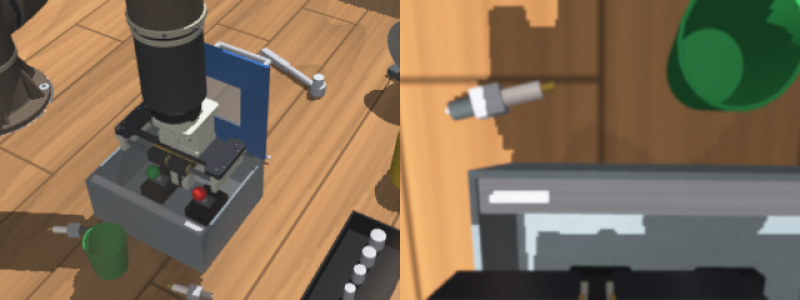

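Left half: the gripper is above the red lever, panel upright and green clear. The red ball measures (0.573, -0.051), right ahead of the closed fingers. I lower and push towards the hinge.

Request:
send_rows --deltas '[[[0, 0, 0.02], 0], [[0, 0, 0.04], 0], [[0, 0, 0.06], 0], [[0, 0, 0.08], 0], [[0, 0, 0.096], 0]]'

```text
clock: 18.52
tool_pos: [0.5727, -0.0905, 0.1252]
orientation: [-180.0, 0.0, -90.2]
force: [0.2, 0.1, 0.7]
opening: 0.0008
gripper_force: 0.0
```

Request:
send_rows --deltas '[[[-0.008, 0, 0], 0], [[-0.016, 0, 0], 0], [[-0.024, 0, 0], 0], [[-0.032, 0, 0], 0], [[-0.04, 0, 0], 0]]'

```text
clock: 18.93
tool_pos: [0.5734, -0.0578, 0.1271]
orientation: [-179.9, -0.0, -90.2]
force: [-1.0, -2.3, 3.3]
opening: 0.0008
gripper_force: 1.3
```

Request:
send_rows --deltas '[[[-0.006, 0, 0], 0], [[-0.012, 0, 0], 0], [[-0.018, 0, 0], 0], [[-0.024, 0, 0], 0], [[-0.03, 0, 0], 0]]'

```text
clock: 19.35
tool_pos: [0.573, -0.0339, 0.1257]
orientation: [-180.0, 0.0, -90.2]
force: [0.4, -1.8, -0.9]
opening: 0.0005
gripper_force: 0.9
```

Run:
```python
from h import *
o=ctrl.get_obs(); print(o["clock"],o["tool_pos"],o["orientation"],o["force"])
p=ctrl.snapshot("scene")
h=cv2.cvtColor(p["color"],cv2.COLOR_RGB2HSV); m=(((h[...,0]<6)|(h[...,0]>174))&(h[...,1]>150)&(h[...,2]>60)).astype(np.uint8)
k,l,st,ce=cv2.connectedComponentsWithStats(m)
for i in range(1,k):
    X=atz(p,ce[i],.069)
    if st[i,4]>5 and abs(X[0]-.57)<.06 and abs(X[1]+.04)<.08: print(st[i],ce[i].round(1),X.round(4))
```

```text
19.35 [ 0.57297795 -0.03388727  0.12569075] [-1.79994934e+02  7.84615212e-03 -9.02205263e+01] [ 0.37655217 -1.77383961 -0.90313209]
```

Request:
send_rows --deltas '[[[-0.001, 0, 0], 0], [[-0.002, 0, 0], 0], [[-0.003, 0, 0], 0], [[-0.004, 0, 0], 0], [[-0.004, 0, 0], 0]]'

```text
clock: 19.82
tool_pos: [0.5728, -0.0319, 0.1256]
orientation: [180.0, -0.0, -90.2]
force: [0.7, -5.3, -2.2]
opening: 0.0002
gripper_force: 2.3
```

Request:
send_rows --deltas '[[[-0.001, 0, 0], 0], [[-0.002, 0, 0], 0], [[-0.002, 0, 0], 0], [[-0.002, 0, 0], 0], [[-0.002, 0, 0], 0]]'

```text
clock: 20.23
tool_pos: [0.5727, -0.0314, 0.1256]
orientation: [179.9, -0.1, -90.2]
force: [3.1, -11.7, -2.6]
opening: 0.0004
gripper_force: 5.0
```

The force rises steeply, so the lever is at its stop. I back off, lift out and check.

Request:
send_rows --deltas '[[[0.01, 0, 0], 0], [[0.02, 0, 0], 0], [[0.03, 0, 0], 0], [[0.04, 0, 0], 0], [[0.05, 0, 0], 0]]'

```text
clock: 20.65
tool_pos: [0.5728, -0.0704, 0.1258]
orientation: [-180.0, 0.0, -90.2]
force: [0.3, 1.4, -0.7]
opening: 0.0007
gripper_force: 0.0
```

Request:
send_rows --deltas '[[[0, 0, -0.04], 0], [[0, 0, -0.08], 0], [[0, 0, -0.12], 0], [[0, 0, -0.16], 0], [[0, 0, -0.2], 0]]'

```text
clock: 21.07
tool_pos: [0.5725, -0.0702, 0.2875]
orientation: [-180.0, 0.0, -90.2]
force: [0.2, -0.3, 0.2]
opening: 0.0004
gripper_force: 0.0
```

Request:
send_rows --deltas '[[[0.04, 0, -0.02], 0], [[0.08, 0, -0.04], 0], [[0.12, 0, -0.06], 0], [[0.16, 0, -0.06], 0], [[0.18, 0, -0.06], 0]]'

```text
clock: 21.48
tool_pos: [0.5721, -0.2169, 0.3352]
orientation: [-179.9, -0.0, -90.3]
force: [0.8, -0.1, -0.6]
opening: 0.0005
gripper_force: 0.0
```

Run:
```python
from h import *
o=ctrl.get_obs(); print(o["clock"],o["tool_pos"],o["force"])
p=ctrl.snapshot("scene"); t=ctrl.snapshot("top")
for n,p_ in(("s",p),("t",t)):
    h=cv2.cvtColor(p_["color"],cv2.COLOR_RGB2HSV)
    for nm,m in(("red",((h[...,0]<6)|(h[...,0]>174))&(h[...,1]>150)&(h[...,2]>60)),("green",(h[...,0]>50)&(h[...,0]<75)&(h[...,1]>120)&(h[...,2]>40))):
        k,l,st,ce=cv2.connectedComponentsWithStats(m.astype(np.uint8))
        for i in range(1,k):
            X=atz(p_,ce[i],.067)
            if st[i,4]>8 and abs(X[0]-.52)<.1 and abs(X[1]+.04)<.08: print(n,nm,st[i,4],ce[i].round(1),X.round(4))
a=np.hstack([p["color"][90:330,120:440],t["color"][90:330,240:560]]); cv2.imwrite("pics/c7.png",cv2.resize(a[:,:,::-1],(800,300),interpolation=cv2.INTER_AREA))
```

```text
21.4833 [ 0.57210035 -0.2168912   0.33517588] [ 0.82426822 -0.09142643 -0.57912517]
s red 80 [289.3 233. ] [ 0.5729 -0.0093  0.067 ]
t red 64 [364.7 206.6] [ 0.5699 -0.0086  0.067 ]
```

View pics/c7.png

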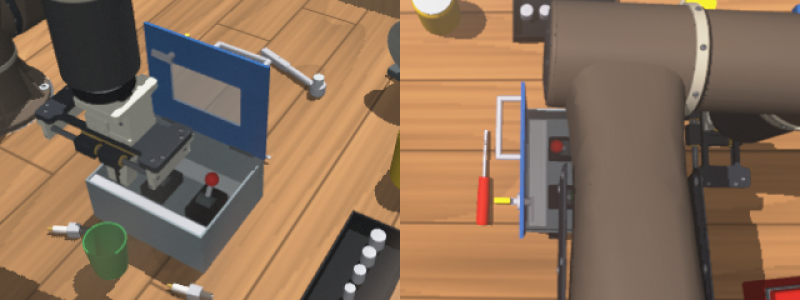

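The red ball is at y = -0.009, the hinge-side stop. The panel is upright, the gripper is clear of everything and the objects haven't moved, so I hand in.

```bash
python3 -c "
from plant import ctrl
print(ctrl.close_job())"
```

```text
the job is handed in; nothing more can be done
None
```

The job is handed in at about 21.5 s with no verdict returned: the key was turned to about 1.5 rad and the panel left upright at about 1.6 rad, both estimated from the arm's motion. The red lever is at its stop by force and camera, the last pictures show the cup, plugs and tools in place, and the green lever, hidden from the cameras at the end, was never approached.

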